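# Unhook the blue frit bin from its rail and bring it to the graphite pad

## Task

Take the blue bin, with the jar of violet frit in it, off the hanging stand: tilt its front up so that the foot at its lower back swings out from under the lower rail, then lift its lip off the ledge. Set the bin down gently, upright, in the middle of the black graphite pad with the jar still in it, and let go. Leave the yellow bin hanging and do not knock over or shove the timer or the graphite block.

Things in the scene. Friction and masses are not known exactly. Their poses are not given: they have to be found in the camera images.
- bin_blue: Blue open-topped bin hanging on the stand, loose, about 0.2 to 0.3 kg. Outer size 96 (x) x 84 (y) x 58 mm, walls and floor 4 mm; the back wall alone rises to 78 mm. Origin: centre of its underside; z up, -x its front (with the grip tab), +x its back (with lip and foot). It hangs parallel to the stand's frame.
- bin_blue_tab (a point): Middle of the blue bin's grip tab, at (-57, 0, 75) mm in the bin's frame; axes as the bin's. The tab is a plate 8 mm thick, 36 mm wide (y), rising from the front wall's rim at (-49, 0, 58) mm to (-65, 0, 92) mm: it leans 25 degrees (0.436 rad) forward from the bin's z. Free on all sides. Pinch it across its thickness with the fingers pointing down along it, or across its width.
- bin_blue_lip (a point): Middle of the underside of the blue bin's lip, at (51.5, 0, 74) mm in the bin's frame; it rests on the ledge. The lip is a hook 80 mm wide (y): from the back wall's rear face (x = 48 mm) it runs back to x = 55 mm, then turns down, flaring back by 28 degrees, to (61, 0, 63) mm. The 5 mm ledge stands in this slot, 7 mm wide at the top and 13 mm at the mouth, 11 mm deep.
- bin_blue_foot (a point): Rear upper edge of the blue bin's foot, at (66, 0, 5) mm in the bin's frame. The foot is a tongue 60 mm wide and 5 mm thick that sticks out 18 mm at the bottom of the bin's back (x = 48 to 66 mm), level with the underside; while the bin hangs it lies under the lower rail.
- bin_yellow: Yellow bin of the same shape, empty, hanging on the same ledge beside the blue one, 96 to 112 mm from it centre to centre; which one is on the left varies. To be left hanging. Origin: centre of its underside.
- stand: Fixed grey and steel stand: two uprights 165 mm high at y = -110 and +110 mm, on feet reaching from x = -35 to 60 mm, joined by a ledge and a lower rail. Origin on the surface under the middle of the rails' front faces (x = 0); -x looks to the robot's side, z up. A hanging bin's underside is at z = 75 mm, its back against both rails (it may sag front-down by 0.03 rad).
- ledge (a point): Middle of the ledge's top rear edge, 149 mm high; axes as the stand's. The ledge is an upright plate 5 mm thick (x = -5 to 0 mm from here), 212 mm long (y). Turn a bin front-up about this edge (an axis along y): past about 0.27 rad its foot is clear of the lower rail and it lifts off upward; past about 0.55 rad the hook jams.
- lower_rail (a point): Middle of the lower rail's bottom front edge, 83 mm high; axes as the stand's. The rail is a 12 x 12 mm bar (12 mm back and 12 mm up from here), 212 mm long. It lies 3 mm above a hanging bin's foot, so a bin cannot be lifted straight off.
- frit_jar: Jar of violet frit with a white lid, 50 mm across, 49 mm high, about 0.11 kg, standing loose in the blue bin toward its back. Origin: centre of its underside, z up.
- pad: Black graphite pad lying flat on the surface, fixed, 165 (x) x 255 (y) x 6.5 mm; origin: centre of its underside, so its top is at z = 6.5 mm. Its x axis points roughly away from the robot.
- timer: White round-topped kitchen timer standing on the surface, 42 x 64 x 66 mm, loose. Origin: underside. A bystander.
- block: Dark graphite block on the surface, 52 x 60 x 24 mm, loose. Origin: centre of its underside. A bystander.
Mind the look-alikes: they are no part of the job. There is more than one size of the bin_blue; the one meant has the size given above.

How it is judged (in metres and radians):
On the way, in this order (a step that is already met when the one before it is completed fails the run):
1. the blue bin's front is swung up until its foot is out from under the lower rail, with its lip still hooked on the ledge (x of bin_blue_foot in the frame of stand below 0.003 m and z of bin_blue_lip in the frame of stand below 0.16 m and x of bin_blue_lip in the frame of stand above -0.008 m), for 0.05 s.
2. the lip has been lifted off the ledge ((z of bin_blue_lip in the frame of stand above 0.165 m or x of bin_blue_lip in the frame of stand below -0.03 m)), for 0.1 s.
At the end, for the whole second after the job is handed in: The blue bin stands flat and released at rest on the pad (tilt under 0.06 rad), its centre within 35 mm of the pad's middle along pad x and 55 mm along pad y, the violet jar inside it (centres within 40 mm); the yellow bin hangs within 20 mm of where it was (height (world z) of bin_blue between 0.003 and 0.01 m and angle between bin_blue's own z axis and vertical below 0.06 rad and x of bin_blue in the frame of pad between -0.035 and 0.035 m and y of bin_blue in the frame of pad between -0.055 and 0.055 m and linear speed of bin_blue below 0.02 m/s and horizontal distance between frit_jar and bin_blue below 0.04 m and z of frit_jar in the frame of bin_blue below 0.04 m and distance of bin_yellow from where it was at the start of the episode below 0.02 m); the robot touches nothing.
It fails at once if the blue bin is dropped: it moves faster than 0.55 m/s with no finger on it (a fall of about 15 mm) (contact force between bin_blue and the fingers below 0.05 N and linear speed of bin_blue above 0.55 m/s).
It fails at once if the jar leaves the blue bin (distance between frit_jar and bin_blue above 0.09 m).
It fails at once if the yellow bin is displaced by more than 25 mm (distance of bin_yellow from where it was at the start of the episode above 0.025 m).
It fails at once if the timer is knocked over or shoved more than 30 mm (distance of timer from where it was at the start of the episode above 0.03 m or angle between timer's own z axis and vertical above 0.6 rad).
It fails at once if the graphite block is shoved more than 30 mm (distance of block from where it was at the start of the episode above 0.03 m).
It also fails if it takes over 50 s, if anything falls off the work surface, if the arm or the gripper's body presses on something with over 40 N, if the wrist force passes 120 N, or if a joint passes its speed limit or range.

## Robot

A 6-joint arm with a two-finger parallel gripper is mounted at the origin on the work surface; the furniture and walls round the work are solid. World frame = base frame: x ahead of the robot, y to its left, z up, the work surface at z = 0. Lengths are in mm, angles in rad, forces in N, time in s.
With the tool pointing down it reaches from about 275 to 750 mm from the base axis. Payload 10.2 kg.
Tool frame: the origin (TCP) lies between the finger pads; the fingertips stand 17 mm ahead of it and the grasp point (between the pads) lies 2 mm behind it (tips_ahead is the distance from the TCP to the fingertips, in mm); z points along the fingers, y is the line along which they close (so a half turn about z gives the same grasp; the last joint's range is limited). The gripper opens to 85 mm and grips with 20 to 120 N. Pads are 22 mm wide; open, the fingers measure 114 mm over their backs; the gripper's body (76 mm by 85 mm) begins 54 mm behind the grasp point. The pads swing forward as they close: fully open they stand 13 mm farther back than shut.
Start: joints at [-1.502, 0.313, 1.498, -0, 1.331, -0.223], TCP at [151.017, -502.817, 248.294] pointing down, gripper open.
Joint ranges: [-2.94, 2.94], [-0.97, 2.17], [0.19, 2.56], [-1.23, 4.37], [0.02, 3.11], [-2.88, 2.88]. Speed limits (rad/s): [2.39, 2.39, 3.01, 3.14, 3.14, 3.14].

## Interface

Orientations are given as a unit quaternion [w, x, y, z].
In Python, from rig import sense, capture, finish_job, boxes_of, tips_ahead gives the robot as it stands.
- The arm moves only by the tool drive_tool, never from a script. Its argument "commands" is text: rows parted by semicolons, each of 7 numbers parted by spaces: the shift along the world's x, y, z in units of 0.1 m (1.0 is 0.1 m), then the turn, a rotation vector about the world's x, y, z in units of pi/4 rad (1.0 is pi/4 rad), then the opening in per cent of the stroke, from 0 (shut) to 100 (fully open). A call has 1 to 20 rows; each row shifts and turns the commanded pose from where the row before left it; what a row does not reach is not made up. A row lasts 1/12 s, in which the tool goes at most 41.7 mm and 7.16 degrees, less where a joint would pass 70% of its speed; a pose out of reach is approached as far as the arm can. A call with a number of a shift or a turn outside -1 to 1 is refused whole. A call with a gripper value outside its range is refused whole. The fingers move at their own pace and stop on an object; "force" is the grip in N (left out, the last holds). Time passes only in rows, so rows that do not move let the fingers close. It gives the time, the measured TCP pose, the force, the opening and the grip force at its end, in the units of the state.
- sense(): the state, without advancing time (a new reading comes with each control period).
- capture(name): name is "side" or "top" or "wrist"; returns a dict with "pixels" (384x512x3 uint8, blue, green, red), "fov_y" (degrees; the focal length in pixels is half the picture's height over the tangent of half this angle, whatever the lens; pixels are square), "cx", "cy" (the principal point, pixels), "position" and "attitude" of the camera in the world; the wrist camera has in their place "tool_from_camera" (4x4, takes a point from camera to tool coordinates, whose origin is the TCP and whose axes are the flange's). Camera axes: x right, y down, z forward; pixel columns grow to the right and rows downward; lengths in mm; the calibration is good to about 2 mm. A picture is of the moment at which its call begins: read the wrist's pose just before it. There is no depth.
- finish_job(): hands the job in; it is judged then, once.
Trained networks look in a picture, given as the dict that the camera call returned (one of the last four; its "shot" number tells which), for a name from the list of things; names that differ only in an ending like _2 or _b are one class to them, and where a whole thing is asked for, a point or a joint stands for the part that bears it (a point fixed in the world has none). Each returns a list of dicts, best first, with "confidence" (0 to 1); they miss things now and then, are a little off and sometimes report something else, mostly with a low value. They report only what shows in the picture. A call takes as long as a camera call. They do not tell look-alikes from the thing itself.
- boxes_of(picture, name): "position" ([column, row] in pixels, amid what is visible of it).
The state is a dict: "time_s": time; "joints": joint angles; "dq": joint speeds; "tau": joint torques, N m; "eef_pos": TCP position; "ee_rot": TCP orientation; "force": force on the tool from outside, world axes, zero at the start; "wrist_torque": the same for the moment, N m; "grip_width": opening from 0.0 (shut) to 1.0 (fully open); "grip_force": force on a finger pad.
Only numpy, scipy, OpenCV 4.12 (cv2) and the standard library are available. Lean on these libraries where they do the work, as an engineer would, in place of code of your own. Each camera call takes 0.05 s, during which the arm holds its last target. There are 200 camera calls.

## Working session

There is one attempt and no reset: what is moved stays moved. The work goes in short steps, Python scripts to look and compute and a tool call to move; the robot and the scene stay as the last step left them, time stands still between calls to the robot, and variables do not carry over. Pictures are saved under pics/ and viewed, at most 10 in all, crops included, and the job is handed in when it is done.

Besides the shell and the picture viewer there is one more tool, called after "Call:" by a JSON object that holds its "name" and its "arguments", one argument or row to a line. drive_tool: Moves the arm, as the interface text tells. Shifts and turns lie within -1 to 1; 1 stands for 0.1 m of shift or pi/4 rad of turn. Its arguments: {"type":"object","properties":{"commands":{"type":"string"},"force":{"type":"number"}},"required":["commands"]}

```bash
mkdir -p pics; cat > h.py <<'E'
import numpy as np, cv2
from rig import sense, capture, finish_job, boxes_of, tips_ahead
from scipy.spatial.transform import Rotation as R
def rot(a):
    a=np.array(a,float)
    return a if a.shape==(3,3) else R.from_quat(a,scalar_first=True).as_matrix()
def cam(p,s=None):
    f=p["pixels"].shape[0]/2/np.tan(np.radians(p["fov_y"])/2)
    if "position" in p: return f,p["cx"],p["cy"],rot(p["attitude"]),np.array(p["position"],float)
    T=np.eye(4);T[:3,:3]=rot(s["ee_rot"]);T[:3,3]=s["eef_pos"]
    T=T@np.array(p["tool_from_camera"]);return f,p["cx"],p["cy"],T[:3,:3],T[:3,3]
def ray(c,uv):
    d=c[3]@np.array([(uv[0]-c[1])/c[0],(uv[1]-c[2])/c[0],1.]);return d/np.linalg.norm(d)
def at_z(c,uv,z):
    d=ray(c,uv);return c[4]+d*(z-c[4][2])/d[2]
def proj(c,P):
    q=(np.atleast_2d(P)-c[4])@c[3];return np.c_[c[1]+c[0]*q[:,0]/q[:,2],c[2]+c[0]*q[:,1]/q[:,2]]
E
python3 - <<'E'
from h import *
s=sense();print(s)
ims=[]
for n in("side","top"):
    p=capture(n);print(n,p["fov_y"],p["cx"],p["cy"],p["position"],p["attitude"])
    cv2.imwrite(f"pics/{n}0.png",cv2.resize(p["pixels"],(800,600),interpolation=cv2.INTER_CUBIC))
    cv2.imwrite(f"pics/{n}raw.png",p["pixels"]);import pickle;pickle.dump(p,open(n+".pkl","wb"))
    c=cam(p)
    for o in("bin_blue","bin_blue_tab","bin_yellow","stand","frit_jar","pad","timer","block"):
        print(o,[(np.round(b["position"]),round(b["confidence"],2),np.round(at_z(c,b["position"],100 if "bin" in o or "frit" in o else 6))) for b in boxes_of(p,o)[:4]])
E
```

```text
{'time_s': 0.0, 'joints': array([-1.50240988e+00,  3.13433125e-01,  1.49843530e+00, -1.04592000e-05,
        1.33101616e+00, -2.23401656e-01]), 'dq': array([-0.00100926, -0.00019304,  0.00162302,  0.00010098,  0.00021044,
        0.00013361]), 'tau': array([ 9.01441967e-05, -4.12266862e+01, -2.59742618e+01, -1.95822731e-04,
        4.14964845e-03, -2.84006013e-06]), 'eef_pos': array([ 150.99255699, -502.56779276,  247.74437538]), 'ee_rot': array([-6.44415624e-04,  9.89375940e-01,  1.45378241e-01,  4.49528973e-05]), 'force': array([ 0.00890332,  0.42213474, -0.25544753]), 'wrist_torque': array([-0.04696556,  0.01083684,  0.01797705]), 'grip_force': 0.0, 'grip_width': 0.9978796134547977}
side 55.7588767901658 251.34926537942164 186.08981334062807 [ 501.12020074 -639.53104113  746.22308786] [-0.396304    0.91783182 -0.02264703  0.00387194]
bin_blue [(array([202., 139.]), 0.92, array([386., 261., 100.])), (array([263., 154.]), 0.8, array([563., 176., 100.])), (array([342., 320.]), 0.68, array([ 677., -327.,  100.]))]
bin_blue_tab [(array([340., 322.]), 0.86, array([ 672., -331.,  100.]))
[... 1040 characters left out ...]
9., -276.,  100.])), (array([212., 190.]), 0.63, array([550., 168., 100.]))]
bin_blue_tab [(array([150., 250.]), 0.93, array([375., 358., 100.])), (array([356., 144.]), 0.88, array([ 679., -276.,  100.])), (array([213., 188.]), 0.68, array([558., 165., 100.])), (array([205., 181.]), 0.68, array([580., 187., 100.]))]
bin_yellow [(array([177., 199.]), 0.85, array([528., 274., 100.]))]
stand [(array([193., 171.]), 0.61, array([622., 235.,   6.]))]
frit_jar [(array([205., 181.]), 0.65, array([578., 188., 100.]))]
pad [(array([295., 210.]), 0.75, array([487., -89.,   6.]))]
timer [(array([198., 253.]), 0.6, array([358., 224.,   6.]))]
block [(array([214., 187.]), 0.72, array([570., 168.,   6.]))]
```

View pics/top0.png

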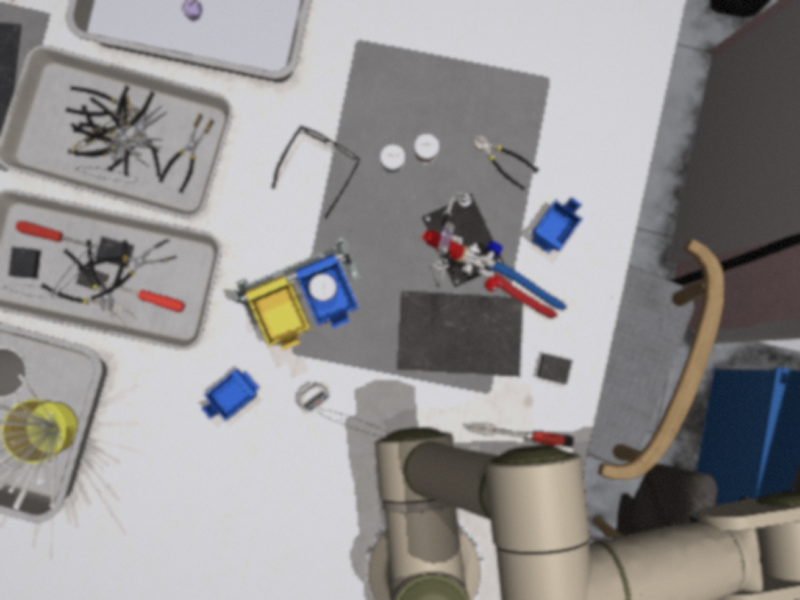

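View pics/side0.png

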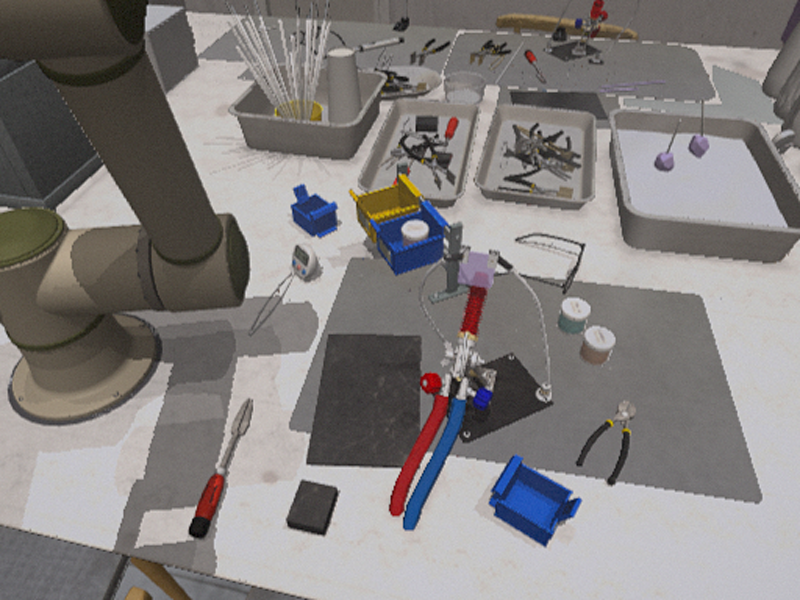

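The blue bin on the stand shows at top (325,290) and side (410,240) (800-px scale), beside the yellow one and with the white-lidded jar in it. Two smaller blue look-alikes stand on the surface, at top (555,225) and (230,393). The pad is at top (460,333). I'll confirm the bin in one crop.

```bash
python3 - <<'E'
from h import *
t=cv2.imread("pics/topraw.png")[150:240,140:240];s=cv2.imread("pics/sideraw.png")[100:190,215:315]
z=lambda a:cv2.resize(a,(400,360),interpolation=cv2.INTER_CUBIC)
r=lambda a:cv2.resize(a,(400,240),interpolation=cv2.INTER_CUBIC)
T=cv2.imread("pics/topraw.png");S=cv2.imread("pics/sideraw.png")
cv2.imwrite("pics/crop1.png",np.vstack([np.hstack([z(t),z(s)]),np.hstack([r(T[175:250,245:370]),r(S[195:320,180:388])])]))
E
```

```text
(no output)
```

View pics/crop1.png

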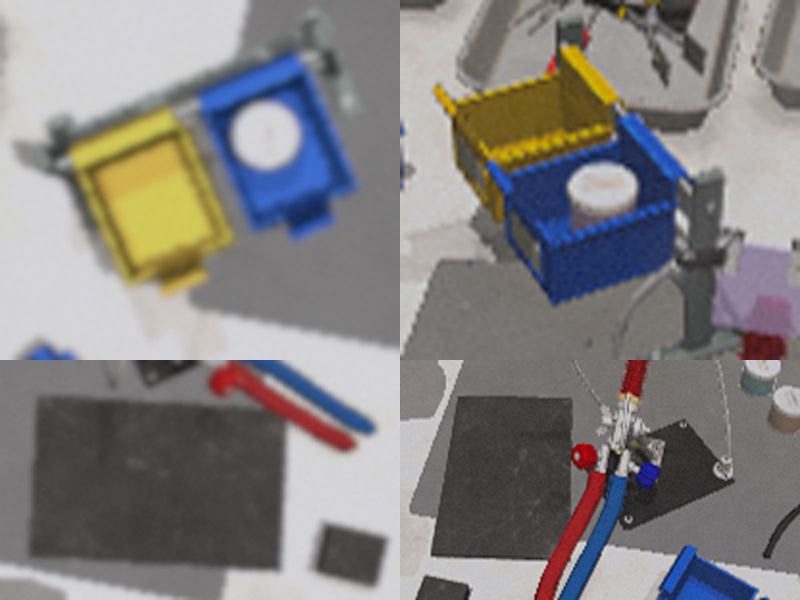

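```bash
python3 - <<'E'
from h import *
import pickle
from scipy.optimize import least_squares
T=pickle.load(open("top.pkl","rb"));S=pickle.load(open("side.pkl","rb"));ct,cs=cam(T),cam(S)
tp={(-48,42,58):(250,228),(-48,-42,58):(352,187),(57,40,76):(203,100),(57,-40,76):(297,54)}
sp={(-48,-42,0):(555,302),(48,-42,0):(676,258),(-48,-42,58):(548,243)}
A=np.array(list(tp));a=np.array([(140+u/4,150+v/4) for u,v in tp.values()])-.4
B=np.array(list(sp));b=np.array([(215+(u-400)/4,100+v/4) for u,v in sp.values()])-.4
def res(p,full=False):
    Rz=R.from_euler("z",p[2]).as_matrix();o=np.array([p[0],p[1],75+p[3]])
    r=np.r_[(proj(ct,A@Rz.T+o)-a)*1.5,proj(cs,B@Rz.T+o)-b]
    return r if full else np.r_[r.ravel(),p[3]/5]
f=least_squares(res,[560,170,-.4,0],x_scale=[10,10,.1,5]);print("bin",f.x.round(3));print(res(f.x,True).round(1).tolist())
c=np.array([(38,397),(287,400),(280,570),(30,557)],float)
c=np.array([at_z(ct,(245+u/400*125-.4,175+(v-360)/240*75-.4),6.5) for u,v in c])
print("padT",c.round(),c.mean(0).round())
d=np.array([(458,396),(572,398),(545,559),(431,556)],float)
d=np.array([at_z(cs,(180+(u-400)/400*208-.4,195+(v-360)/240*125-.4),6.5) for u,v in d])
print("padS",d.round(),d.mean(0).round())
for k,v in dict(ballS=(585,457),hose=(610,480),torchtop=(632,372)).items():
  print(k,[at_z(cs,(180+(v[0]-400)/400*208,195+(v[1]-360)/240*125),z).round() for z in(0,60)])
E
```

```text
bin [ 5.58790e+02  1.73207e+02  3.73000e-01 -4.54000e-01]
[[0.6, 0.7], [1.6, -0.5], [-2.5, -1.5], [0.1, -0.2], [-1.4, 0.2], [-1.0, 1.9], [0.2, -1.3]]
padT [[ 568.   31.    6.]
 [ 557. -220.    6.]
 [ 387. -206.    6.]
 [ 407.   44.    6.]] [480. -88.   6.]
padS [[ 409.   42.    6.]
 [ 572.   29.    6.]
 [ 520. -221.    6.]
 [ 387. -210.    6.]] [472. -90.   6.]
ballS [array([582., -73.,   0.]), array([ 575., -118.,   60.])]
hose [array([ 610., -111.,    0.]), array([ 602., -154.,   60.])]
torchtop [array([667.,  81.,   0.]), array([653.,  23.,  60.])]
```

```bash
cat >> h.py <<'E'
BIN=(558.8,173.2,.373)
def pose(bin_pose,theta=0,back=0,bz=75):
    """TCP pose for holding the tab (grasp point `back` mm up from tab middle), bin at pose, front-up theta about the ledge edge"""
    x,y,yaw=bin_pose; Rz=R.from_euler("z",yaw).as_matrix()
    Y=R.from_euler("y",theta).as_matrix()   # +y rotation takes -x up
    piv=np.array([53.,0,74])
    zt=np.array([np.sin(.436),0,-np.cos(.436)]);yt=np.array([np.cos(.436),0,np.sin(.436)])
    M=np.c_[np.cross(yt,zt),yt,zt]
    p=np.array([-57,0,75.])-zt*back+zt*2
    p=Y@(p-piv)+piv
    return Rz@p+[x,y,bz],Rz@Y@M
def step(P,M,n,s=None):
    s=s or sense();d=P-np.array(s["eef_pos"]);w=R.from_matrix(M@rot(s["ee_rot"]).T).as_rotvec()
    print("total mm",d.round(1),"rad",w.round(3)," per row x%d:"%n,(d/100/n).round(4),(w/(np.pi/4)/n).round(4))
E
python3 - <<'E'
from h import *
P,M=pose(BIN,0,170);print(P,M.round(2));step(P,M,24)
E
```

```text
[439.64874218 126.57390779 302.28329399] [[-0.36  0.84  0.39]
 [ 0.93  0.33  0.15]
 [ 0.    0.42 -0.91]]
total mm [288.6 629.4  54. ] rad [-0.214 -0.44   1.623]  per row x24: [0.1203 0.2622 0.0225] [-0.0114 -0.0233  0.0861]
```

Call:
{"name": "drive_tool", "arguments": {
  "commands": "0.12 0.262 0.023 -0.0114 -0.0233 0.0861 50;0.12 0.262 0.023 -0.0114 -0.0233 0.0861 50;0.12 0.262 0.023 -0.0114 -0.0233 0.0861 50;0.12 0.262 0.023 -0.0114 -0.0233 0.0861 50;0.12 0.262 0.023 -0.0114 -0.0233 0.0861 50;0.12 0.262 0.023 -0.0114 -0.0233 0.0861 50;0.12 0.262 0.023 -0.0114 -0.0233 0.0861 50;0.12 0.262 0.023 -0.0114 -0.0233 0.0861 50;0.12 0.262 0.023 -0.0114 -0.0233 0.0861 50;0.12 0.262 0.023 -0.0114 -0.0233 0.0861 50;0.12 0.262 0.023 -0.0114 -0.0233 0.0861 50;0.12 0.262 0.023 -0.0114 -0.0233 0.0861 50;0.12 0.262 0.023 -0.0114 -0.0233 0.0861 50;0.12 0.262 0.023 -0.0114 -0.0233 0.0861 50;0.12 0.262 0.023 -0.0114 -0.0233 0.0861 50;0.12 0.262 0.023 -0.0114 -0.0233 0.0861 50;0.12 0.262 0.023 -0.0114 -0.0233 0.0861 50;0.12 0.262 0.023 -0.0114 -0.0233 0.0861 50;0.12 0.262 0.023 -0.0114 -0.0233 0.0861 50;0.12 0.262 0.023 -0.0114 -0.0233 0.0861 50"
}}

```text
time_s: 2.57
eef_pos: [391.3, 22.7, 294.7]
ee_rot: [0.106, 0.661, 0.727, 0.155]
force: [0.4, -0.2, 0.7]
grip_width: 0.501
grip_force: 0.0
```

Call:
{"name": "drive_tool", "arguments": {
  "commands": "0.12 0.262 0.023 -0.0114 -0.0233 0.0861 50;0.12 0.262 0.023 -0.0114 -0.0233 0.0861 50;0.12 0.262 0.023 -0.0114 -0.0233 0.0861 50;0.12 0.262 0.023 -0.0114 -0.0233 0.0861 50;0 0 0 0 0 0 50;0 0 0 0 0 0 50"
}}

```text
time_s: 3.07
eef_pos: [438.9, 126.8, 303.3]
ee_rot: [0.122, 0.55, 0.807, 0.178]
force: [-0.9, -0.6, -0.1]
grip_width: 0.496
grip_force: 0.0
```

```bash
python3 - <<'E'
from h import *
import pickle
P,M=pose(BIN,0,170);s=sense();step(P,M,1,s);print(s["joints"].round(2),s["grip_width"],tips_ahead)
p=capture("wrist");c=cam(p,s);pickle.dump((p,s),open("w1.pkl","wb"))
im=p["pixels"].copy();cv2.imwrite("pics/w1raw.png",im)
def pts(b,L):return np.array(L)@R.from_euler("z",b[2]).as_matrix().T+[b[0],b[1],75]
L=[(-48,42,58),(-48,-42,58),(48,42,78),(48,-42,78),(-65,18,92),(-65,-18,92),(-49,18,58),(-49,-18,58)]
for q in proj(c,pts(BIN,L)):print(q.round(1));cv2.circle(im,tuple(int(v) for v in q.round()),3,(0,255,0),1)
cv2.imwrite("pics/w1.png",cv2.resize(im,(800,600)))
print([ (b["position"],b["confidence"]) for b in boxes_of(p,"bin_blue_tab")])
E
```

```text
total mm [ 0.8 -0.2 -1. ] rad [ 0.001 -0.    -0.002]  per row x1: [ 0.0076 -0.0022 -0.0104] [ 0.0011 -0.0005 -0.002 ]
[-0.08 -0.1   1.87  0.22  0.98 -0.54] 0.49625479180531723 17.0
[262.7 126.4]
[262.4 208.9]
[356.9 123.7]
[349.7 201.6]
[261.5 160.3]
[261.4 199.6]
[261.7 151.4]
[261.6 186.8]
[([287.2, 173.4], 0.95)]
```

View pics/w1.png

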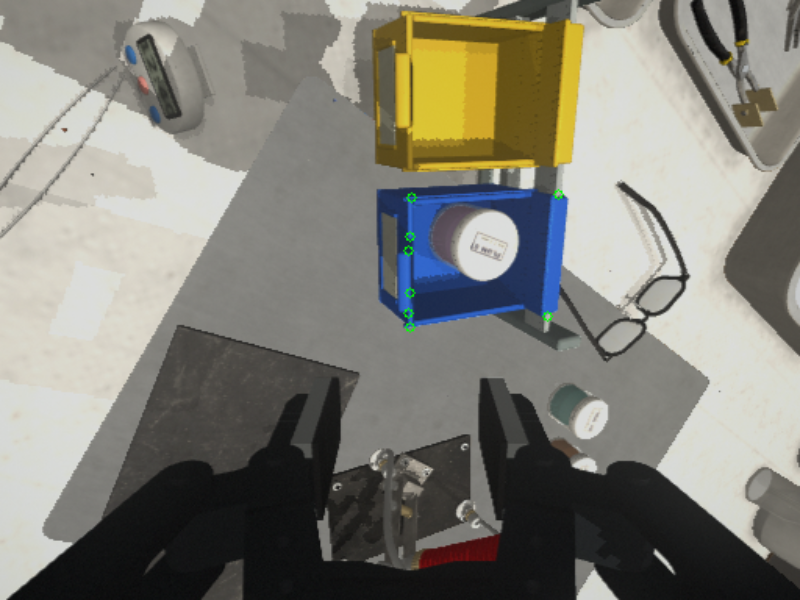

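The overlay of the model lands on the blue bin (rim corners near (412,195) and (410,325) at 800 scale). I'll refine on a zoom.

```bash
python3 - <<'E'
from h import *
im=cv2.imread("pics/w1raw.png")[105:225,230:380]
cv2.imwrite("pics/crop2.png",cv2.resize(im,(750,600),interpolation=cv2.INTER_CUBIC))
E
```

```text
(no output)
```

View pics/crop2.png

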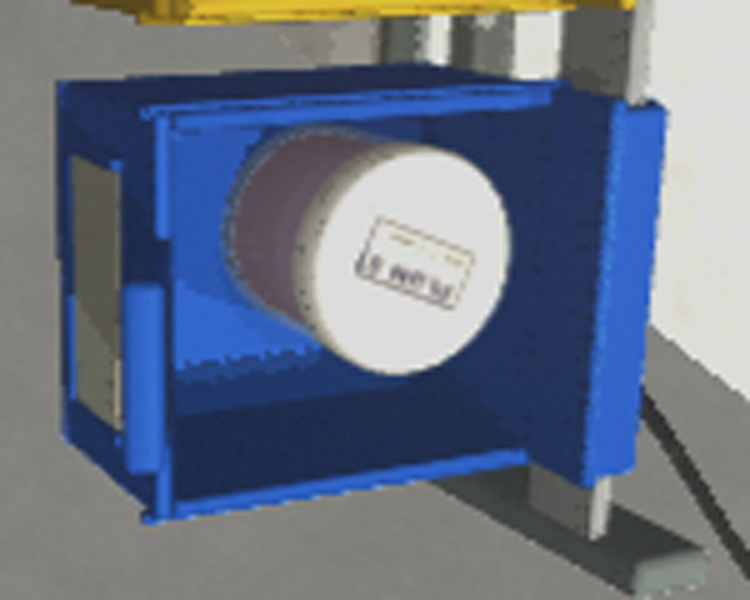

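```bash
python3 - <<'E'
from h import *
import pickle
from scipy.optimize import least_squares
p,s=pickle.load(open("w1.pkl","rb"));c=cam(p,s)
D=[((-48,42,58),(145,107)),((-48,-42,58),(147,520)),((-65,18,92),(145,286)),((-65,-18,92),(146,471)),((44,42,78),(612,103)),((44,-42,78),(583,482)),((-48,42,0),(60,85)),((-48,-42,0),(65,440))]
A=np.array([d[0] for d in D],float);a=np.array([(230+u/5-.4,105+v/5-.4) for _,(u,v) in D])
def res(q):
    M=R.from_euler("ZY",[q[2],q[3]]).as_matrix();return (proj(c,(A-[53,0,74])@M.T+R.from_euler("z",q[2]).apply([53,0,74])+[q[0],q[1],75+q[4]])-a)
for fix in(0,1):
    f=least_squares(lambda q:np.r_[res(q).ravel(),q[3]/.03,q[4]/(1e-3 if fix else 3)],[558,173,.37,0,0],x_scale=[10,10,.1,.1,5]);print(f.x.round(3));print(res(f.x).round(1).tolist())
E
```

```text
[ 5.58919e+02  1.72158e+02  3.82000e-01 -3.40000e-02 -1.56300e+00]
[[1.8, 1.3], [2.0, -0.1], [-0.8, -0.9], [-0.6, 0.7], [-0.1, -0.9], [-0.6, 1.1], [-1.3, -0.7], [-0.4, -0.5]]
[ 5.58067e+02  1.72245e+02  3.82000e-01 -3.50000e-02 -0.00000e+00]
[[1.8, 1.1], [1.9, 0.1], [-1.0, -0.9], [-0.8, 0.9], [0.4, -1.0], [-0.2, 1.3], [-1.4, -0.9], [-0.5, -0.4]]
```

```bash
sed -i 's/^BIN=.*/BIN=(558.3,172.2,.382)/' h.py; python3 - <<'E'
from h import *
for b in(60,4):
    P,M=pose(BIN,-.03,b);print(P.round(1));step(P,M,8)
E
```

```text
[481.2 141.2 198.5]
total mm [  42.5   15.7 -104.8] rad [ 0.012 -0.028  0.01 ]  per row x8: [ 0.0531  0.0196 -0.131 ] [ 0.0019 -0.0045  0.0016]
[504.6 150.6 148.5]
total mm [  65.8   25.1 -154.9] rad [ 0.012 -0.028  0.01 ]  per row x8: [ 0.0823  0.0314 -0.1936] [ 0.0019 -0.0045  0.0016]
```

Call:
{"name": "drive_tool", "arguments": {
  "commands": "0.053 0.02 -0.131 0.0019 -0.0045 0.0016 50;0.053 0.02 -0.131 0.0019 -0.0045 0.0016 50;0.053 0.02 -0.131 0.0019 -0.0045 0.0016 50;0.053 0.02 -0.131 0.0019 -0.0045 0.0016 50;0.053 0.02 -0.131 0.0019 -0.0045 0.0016 50;0.053 0.02 -0.131 0.0019 -0.0045 0.0016 50;0.053 0.02 -0.131 0.0019 -0.0045 0.0016 50;0.053 0.02 -0.131 0.0019 -0.0045 0.0016 50;0 0 0 0 0 0 50;0 0 0 0 0 0 50"
}}

```text
time_s: 4.0
eef_pos: [481.2, 141.1, 198.6]
ee_rot: [0.129, 0.545, 0.806, 0.191]
force: [-1.6, -0.1, 0.7]
grip_width: 0.499
grip_force: 0.0
```

```bash
python3 - <<'E'
from h import *
P,M=pose(BIN,-.03,4);s=sense();step(P,M,8,s)
p=capture("wrist");c=cam(p,s);im=p["pixels"].copy()
Y=R.from_euler("ZY",[BIN[2],-.03])
L=np.array([(-61,18,94),(-61,-18,94),(-69,18,90.5),(-69,-18,90.5),(-48,42,58),(-48,-42,58)],float)-[53,0,74]
Q=Y.apply(L)+R.from_euler("z",BIN[2]).apply([53,0,74])+[BIN[0],BIN[1],75]
for q in proj(c,Q):cv2.circle(im,tuple(int(v) for v in q.round()),2,(0,255,0),1)
cv2.imwrite("pics/w2.png",cv2.resize(im,(800,600)))
E
```

```text
total mm [ 23.4   9.5 -50.1] rad [-0.    -0.001  0.001]  per row x8: [ 0.0292  0.0119 -0.0627] [-0.     -0.0001  0.0002]
```

View pics/w2.png

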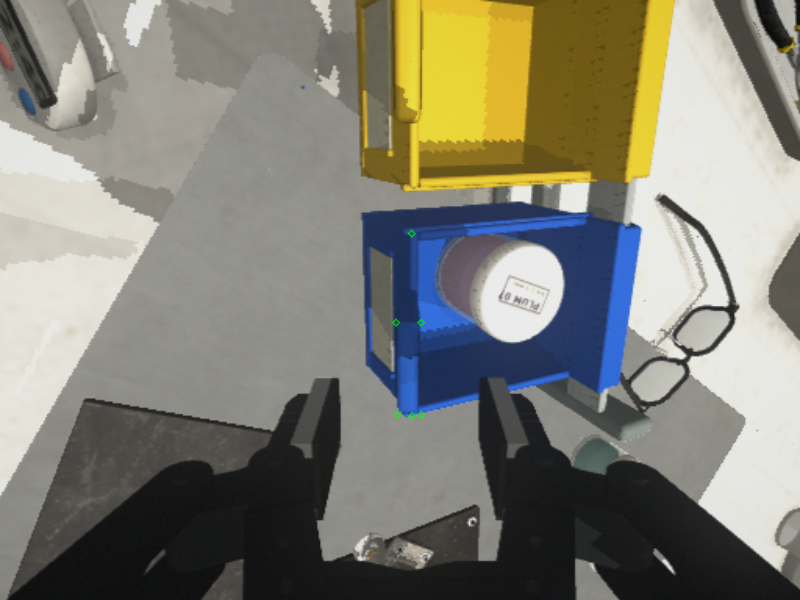

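The tab top sits at (396–420, 322–414) in the 800-px wrist view, on the model points and centred between the fingers. Descending.

Call:
{"name": "drive_tool", "arguments": {
  "commands": "0.029 0.012 -0.063 0 0 0 50;0.029 0.012 -0.063 0 0 0 50;0.029 0.012 -0.063 0 0 0 50;0.029 0.012 -0.063 0 0 0 50;0.029 0.012 -0.063 0 0 0 50;0.029 0.012 -0.063 0 0 0 50;0.029 0.012 -0.063 0 0 0 50;0.029 0.012 -0.063 0 0 0 50;0 0 0 0 0 0 50;0 0 0 0 0 0 50",
  "force": 40
}}

```text
time_s: 4.88
eef_pos: [504.6, 151.7, 147.9]
ee_rot: [0.129, 0.545, 0.806, 0.191]
force: [0.1, 0.1, -1.0]
grip_width: 0.498
grip_force: 0.0
```

Call:
{"name": "drive_tool", "arguments": {
  "commands": "0 0 0 0 0 0 30;0 0 0 0 0 0 20;0 0 0 0 0 0 12;0 0 0 0 0 0 5;0 0 0 0 0 0 0;0 0 0 0 0 0 0;0 0 0 0 0 0 0;0 0 0 0 0 0 0",
  "force": 50
}}

```text
time_s: 5.55
eef_pos: [504.3, 151.5, 148.4]
ee_rot: [0.129, 0.545, 0.806, 0.191]
force: [-5.4, -1.3, 3.8]
grip_width: 0.088
grip_force: 50.1
```

```bash
python3 - <<'E'
from h import *
s=sense();print(s["force"].round(1),s["wrist_torque"].round(2),s["grip_width"],s["grip_force"])
P0,M0=pose(BIN,-.03,4)
for t in(.1,.2,.3,.36,.4):
    P,M=pose(BIN,t,4);d=P-P0;w=R.from_matrix(M@M0.T).as_rotvec();print(t,d.round(1),w.round(3),(w/(np.pi/4)).round(4))
E
```

```text
[-5.4 -1.3  3.8] [-0.34  0.63 -0.15] 0.08809235227306172 50.09730935096741
0.1 [ 0.8  0.3 14.4] [-0.048  0.121  0.   ] [-0.0617  0.1536  0.    ]
0.2 [ 2.6  1.  25.3] [-0.086  0.213  0.   ] [-0.1092  0.2717  0.    ]
0.3 [ 5.4  2.2 36. ] [-0.123  0.306  0.   ] [-0.1566  0.3899  0.    ]
0.36 [ 7.5  3.  42.2] [-0.145  0.362  0.   ] [-0.1851  0.4608  0.    ]
0.4 [ 9.2  3.7 46.3] [-0.16   0.399  0.   ] [-0.2041  0.508   0.    ]
```

Call:
{"name": "drive_tool", "arguments": {
  "commands": "0.0013 0.0005 0.024 -0.0103 0.0256 0 0;0.0013 0.0005 0.024 -0.0103 0.0256 0 0;0.0013 0.0005 0.024 -0.0103 0.0256 0 0;0.0013 0.0005 0.024 -0.0103 0.0256 0 0;0.0014 0.0005 0.024 -0.0103 0.0256 0 0;0.0014 0.0005 0.024 -0.0102 0.0256 0 0;0.0045 0.0018 0.027 -0.0119 0.0295 0 0;0.0045 0.0018 0.027 -0.0119 0.0295 0 0;0.0045 0.0018 0.027 -0.0119 0.0295 0 0;0.0045 0.0017 0.028 -0.0119 0.0295 0 0;0 0 0 0 0 0 0"
}}

```text
time_s: 6.47
eef_pos: [507.7, 152.7, 174.0]
ee_rot: [0.066, 0.556, 0.823, 0.098]
force: [0.6, -0.2, -2.9]
grip_width: 0.085
grip_force: 48.9
```

Call:
{"name": "drive_tool", "arguments": {
  "commands": "0.007 0.003 0.027 -0.0119 0.0295 0 0;0.007 0.003 0.027 -0.0119 0.0295 0 0;0.007 0.003 0.027 -0.0119 0.0295 0 0;0.007 0.003 0.026 -0.0119 0.0295 0 0;0.007 0.0027 0.021 -0.0095 0.0236 0 0;0.007 0.0027 0.021 -0.0095 0.0236 0 0;0.007 0.0027 0.02 -0.0095 0.0236 0 0;0 0 0 0 0 0 0;0 0 0 0 0 0 0;0 0 0 0 0 0 0"
}}

```text
time_s: 7.3
eef_pos: [512.3, 154.7, 190.3]
ee_rot: [0.022, 0.559, 0.828, 0.032]
force: [1.7, 1.4, -0.7]
grip_width: 0.088
grip_force: 49.1
```

```bash
python3 - <<'E'
from h import *
s=sense();print(s["force"].round(1),s["wrist_torque"].round(2),s["grip_width"],s["grip_force"])
P,M=pose(BIN,.36,4);step(P,M,1,s)
p=capture("side");cv2.imwrite("pics/s2.png",np.hstack([cv2.resize(p["pixels"][90:190,200:320],(720,600),interpolation=cv2.INTER_CUBIC)]))
E
```

```text
[ 1.7  1.4 -0.7] [ 0.16 -0.46 -0.05] 0.08842358317360334 49.07870829105377
total mm [-0.1 -1.   0.3] rad [-0.001  0.002 -0.001]  per row x1: [-0.0013 -0.0103  0.0034] [-0.0011  0.0029 -0.0009]
```

View pics/s2.png

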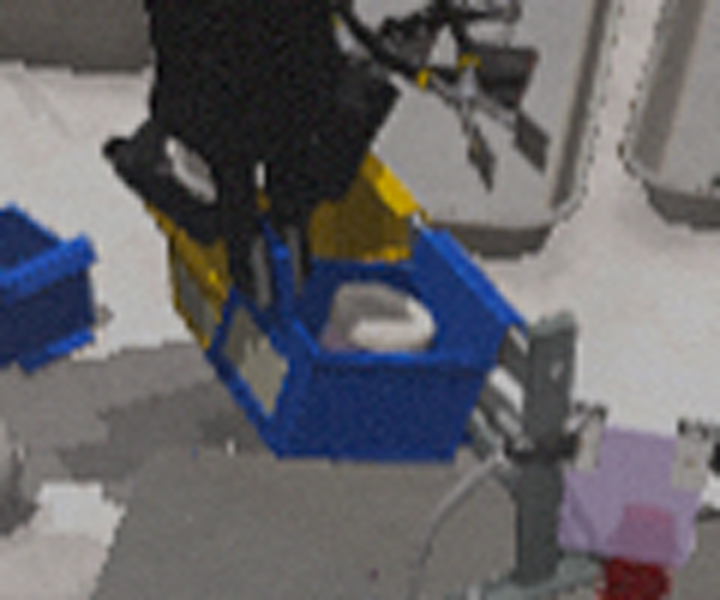

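The bin is tilted with its foot in front of the rail (465,445) and the jar inside. Lifting.

Call:
{"name": "drive_tool", "arguments": {
  "commands": "0 0 0.03 0 0 0 0;0 0 0.05 0 0 0 0;0 0 0.05 0 0 0 0;0 0 0.05 0 0 0 0;0 0 0.05 0 0 0 0;0 0 0.05 0 0 0 0;0 0 0 0 0 0 0"
}}

```text
time_s: 7.93
eef_pos: [512.5, 154.6, 219.7]
ee_rot: [0.022, 0.559, 0.828, 0.032]
force: [-0.7, 0.1, -2.9]
grip_width: 0.086
grip_force: 49.0
```

Call:
{"name": "drive_tool", "arguments": {
  "commands": "0 0 0.08 0 0 0 0;0 0 0.1 0 0 0 0;0 0 0.1 0 0 0 0;0 0 0.1 0 0 0 0;-0.06 -0.024 0.02 0 0 0 0;-0.11 -0.044 0 0 0 0 0;-0.14 -0.056 0 0 0 0 0;-0.14 -0.056 0 0 0 0 0;-0.11 -0.044 0 0 0 0 0;-0.08 -0.032 0 0 0 0 0;0 0 0 0 0 0 0;0 0 0 0 0 0 0"
}}

```text
time_s: 8.93
eef_pos: [448.2, 129.0, 258.8]
ee_rot: [0.022, 0.559, 0.828, 0.032]
force: [0.1, -0.5, -2.3]
grip_width: 0.086
grip_force: 49.2
```

```bash
python3 - <<'E'
from h import *
s=sense();print(s["force"].round(1),s["joints"].round(2))
P,M=pose((470,-88,.382),0,4,60);print(P);step(P,M,18,s)
E
```

```text
[ 0.1 -0.5 -2.3] [ 0.01  0.13  1.7   0.03  1.24 -0.38]
[ 416.32475286 -109.56315239  136.81289636]
total mm [ -31.9 -238.5 -122. ] rad [ 0.134 -0.332 -0.   ]  per row x18: [-0.0177 -0.1325 -0.0678] [ 0.0095 -0.0235 -0.    ]
```

Call:
{"name": "drive_tool", "arguments": {
  "commands": "-0.006 -0.05 -0.02 0.0095 -0.0235 0 0;-0.012 -0.09 -0.04 0.0095 -0.0235 0 0;-0.0177 -0.13 -0.068 0.0095 -0.0235 0 0;-0.0177 -0.1325 -0.068 0.0095 -0.0235 0 0;-0.0177 -0.1325 -0.068 0.0095 -0.0235 0 0;-0.0177 -0.1325 -0.068 0.0095 -0.0235 0 0;-0.0177 -0.1325 -0.068 0.0095 -0.0235 0 0;-0.0177 -0.1325 -0.068 0.0095 -0.0235 0 0;-0.0177 -0.1325 -0.068 0.0095 -0.0235 0 0;-0.0177 -0.1325 -0.068 0.0095 -0.0235 0 0;-0.0177 -0.1325 -0.068 0.0095 -0.0235 0 0;-0.0177 -0.1325 -0.068 0.0095 -0.0235 0 0;-0.0177 -0.1325 -0.068 0.0095 -0.0235 0 0;-0.0177 -0.1325 -0.068 0.0095 -0.0235 0 0;-0.0177 -0.1325 -0.068 0.0095 -0.0235 0 0;-0.0177 -0.1325 -0.068 0.0095 -0.0235 0 0;-0.0177 -0.1325 -0.068 0.0095 -0.0235 0 0;-0.0177 -0.1325 -0.068 0.0095 -0.0235 0 0;-0.014 -0.1 -0.05 0 0 0 0;-0.01 -0.05 -0.02 0 0 0 0"
}}

```text
time_s: 10.6
eef_pos: [415.8, -113.3, 136.2]
ee_rot: [0.121, 0.547, 0.809, 0.179]
force: [0.2, 0.2, -3.5]
grip_width: 0.086
grip_force: 49.2
```

Call:
{"name": "drive_tool", "arguments": {
  "commands": "0 0 0 0 0 0 0;0 0 0 0 0 0 0"
}}

```text
time_s: 10.77
eef_pos: [415.9, -111.8, 136.8]
ee_rot: [0.121, 0.547, 0.809, 0.179]
force: [0.1, -0.7, -3.6]
grip_width: 0.087
grip_force: 49.2
```

```bash
python3 - <<'E'
from h import *
s=sense();print(s["force"].round(1),s["joints"].round(2))
P,M=pose((470,-88,.382),0,4,6.5);print(P);step(P,M,10,s)
p=capture("side");c=cam(p);im=p["pixels"].copy()
# predicted bin corners from the tool pose
P0,M0=pose((0,0,0),0,4,0);G=rot(s["ee_rot"])@M0.T
L=np.array([(x,y,z) for x in(-48,48) for y in(-42,42) for z in(0,58)],float)
Q=(L-P0)@G.T+s["eef_pos"];print("corner z",Q[::2,2].round(1),"centre",((-P0)@G.T+s["eef_pos"]).round(1))
for q in proj(c,Q):cv2.circle(im,tuple(int(v) for v in q.round()),2,(0,255,0),1)
cv2.imwrite("pics/s3.png",cv2.resize(im[170:350,150:390],(800,600),interpolation=cv2.INTER_CUBIC))
E
```

```text
[ 0.1 -0.7 -3.6] [-0.77  0.13  2.14  0.58  0.78 -1.55]
[ 416.32475286 -109.56315239   83.31289636]
total mm [  0.4   2.2 -53.5] rad [ 0.    -0.001 -0.001]  per row x10: [ 0.0004  0.0022 -0.0535] [ 0.     -0.0001 -0.0001]
corner z [60.  60.  59.9 59.9] centre [469.5 -90.2  60. ]
```

View pics/s3.png

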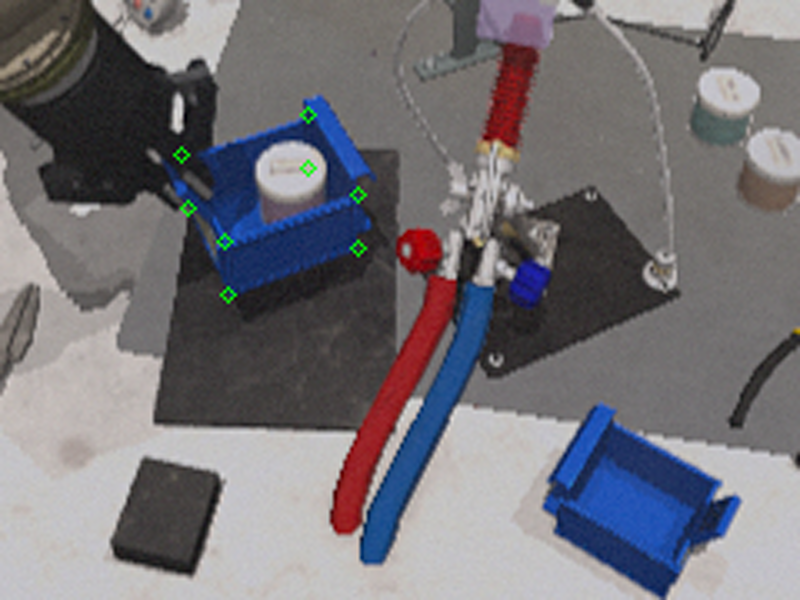

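The jar is in the bin, and the bin hangs level over the pad, on the predicted corners. Lowering.

Call:
{"name": "drive_tool", "arguments": {
  "commands": "0 0.004 -0.05 0 0 0 0;0 0.004 -0.07 0 0 0 0;0 0.004 -0.08 0 0 0 0;0 0.004 -0.08 0 0 0 0;0 0.004 -0.08 0 0 0 0;0 0 -0.06 0 0 0 0;0 0 -0.04 0 0 0 0;0 0 0 0 0 0 0;0 0 0 0 0 0 0"
}}

```text
time_s: 11.57
eef_pos: [415.6, -109.8, 90.6]
ee_rot: [0.121, 0.547, 0.809, 0.179]
force: [-0.1, 0.0, -3.6]
grip_width: 0.085
grip_force: 49.2
```

Call:
{"name": "drive_tool", "arguments": {
  "commands": "0 0 -0.015 0 0 0 0;0 0 -0.015 0 0 0 0;0 0 -0.01 0 0 0 0;0 0 -0.01 0 0 0 0;0 0 0 0 0 0 0;0 0 0 0 0 0 0"
}}

```text
time_s: 12.07
eef_pos: [415.6, -109.7, 85.7]
ee_rot: [0.121, 0.547, 0.809, 0.179]
force: [-0.0, 0.4, -3.3]
grip_width: 0.089
grip_force: 49.2
```

```bash
python3 - <<'E'
from h import *
s=sense();print(s["force"].round(1),s["wrist_torque"].round(2))
P,M=pose((470,-88,.382),0,4,6.5);step(P,M,1,s)
E
```

```text
[-0.   0.4 -3.3] [-0.28  0.61  0.01]
total mm [ 0.7  0.2 -2.4] rad [-0.    -0.001 -0.001]  per row x1: [ 0.0072  0.0018 -0.0238] [-0.     -0.0012 -0.0009]
```

Call:
{"name": "drive_tool", "arguments": {
  "commands": "0 0 -0.01 0 0 0 0;0 0 -0.01 0 0 0 0;0 0 0 0 0 0 0;0 0 0 0 0 0 0"
}}

```text
time_s: 12.4
eef_pos: [415.6, -109.8, 83.7]
ee_rot: [0.121, 0.547, 0.809, 0.179]
force: [-0.3, 0.0, -4.0]
grip_width: 0.088
grip_force: 49.3
```

Call:
{"name": "drive_tool", "arguments": {
  "commands": "0 0 -0.01 0 0 0 0;0 0 0 0 0 0 0;0 0 0 0 0 0 0"
}}

```text
time_s: 12.65
eef_pos: [415.8, -109.9, 83.0]
ee_rot: [0.121, 0.546, 0.809, 0.179]
force: [-3.8, 0.1, 4.3]
grip_width: 0.083
grip_force: 50.7
```

Call:
{"name": "drive_tool", "arguments": {
  "commands": "0 0 0 0 0 0 10;0 0 0 0 0 0 15;0 0 0 0 0 0 25;0 0 0 0 0 0 35;0 0 0 0 0 0 45;0 0 0 0 0 0 50;0 0 0 0 0 0 50;0 0 0 0 0 0 50"
}}

```text
time_s: 13.32
eef_pos: [415.6, -109.8, 82.7]
ee_rot: [0.121, 0.547, 0.809, 0.179]
force: [-0.6, 0.7, 0.3]
grip_width: 0.497
grip_force: 0.0
```

Call:
{"name": "drive_tool", "arguments": {
  "commands": "-0.04 -0.016 0.09 0 0 0 50;-0.06 -0.024 0.13 0 0 0 50;-0.08 -0.032 0.18 0 0 0 50;-0.08 -0.032 0.18 0 0 0 50;-0.08 -0.032 0.18 0 0 0 50;-0.08 -0.032 0.18 0 0 0 50;0 0 0.1 0 0 0 50;0 0 0 0 0 0 50;0 0 0 0 0 0 50"
}}

```text
time_s: 14.07
eef_pos: [373.6, -126.6, 186.6]
ee_rot: [0.121, 0.546, 0.809, 0.179]
force: [0.2, -0.0, 0.2]
grip_width: 0.5
grip_force: 0.0
```

```bash
python3 - <<'E'
from h import *
s=sense();print(s["force"].round(1),s["grip_force"])
p=capture("side");c=cam(p);im=p["pixels"].copy()
L=np.array([(x,y,z) for x in(-48,48) for y in(-42,42) for z in(0,58)],float)
Q=R.from_euler("z",.382).apply(L)+[470,-88,6.5]
for q in proj(c,Q):cv2.circle(im,tuple(int(v) for v in q.round()),2,(0,255,0),1)
cv2.imwrite("pics/s4.png",cv2.resize(im,(800,600),interpolation=cv2.INTER_CUBIC))
E
```

```text
[ 0.2 -0.   0.2] 0.0
```

View pics/s4.png

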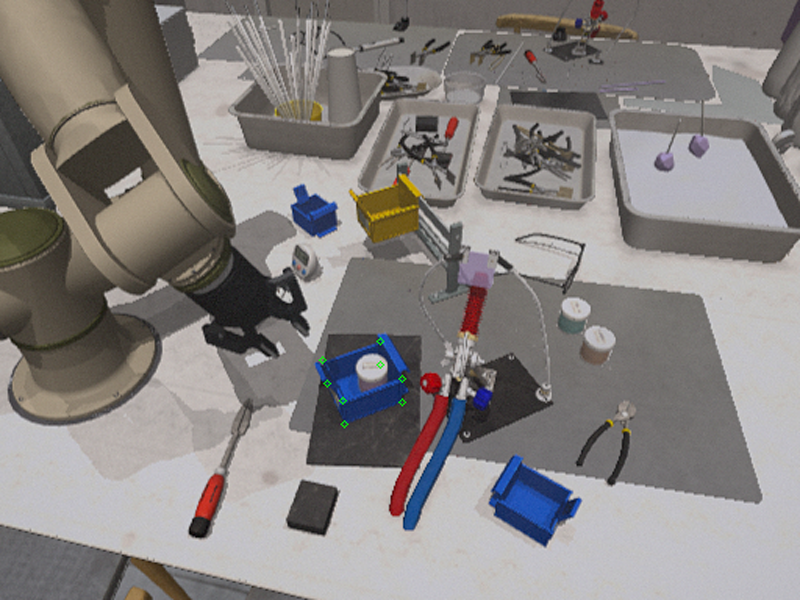

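The bin stands upright on the pad (365,385) with the jar in it and the gripper clear. The yellow bin still hangs at (388,212), and the timer and block haven't moved.

```bash
python3 -c "
from rig import finish_job;print(finish_job())"
```

```text
the job is handed in; nothing more can be done
None
```

The blue bin stands upright and released near the middle of the graphite pad with the jar in it, the yellow bin still hangs, and the timer and block look untouched; the job is handed in, but no verdict came back.

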